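# Shut an iris throttle valve by its slim ring and lock it out

## Robot

A 6-joint arm with a two-finger parallel gripper is mounted at the origin on a cart in front of the work surface, level with it; the furniture and walls round the work are solid. World frame = base frame: x ahead of the robot, y to its left, z up, the work surface at z = 0. Lengths are in m, angles in rad, forces in N, time in s.
With the tool pointing down it reaches from about 0.2 to 0.875 m from the base axis. Payload 3.4 kg.
Tool frame: the origin (TCP) lies between the finger pads; the fingertips stand 25 mm ahead of it and the grasp point (between the pads) lies 6 mm ahead of it (r.nose_length is the z of the fingertips in the tool frame, in m); z points along the fingers, y is the line along which they close (so a half turn about z gives the same grasp; the last joint's range is limited). The gripper opens to 94 mm and grips with 3 to 60 N. Pads are 16 mm wide; open, the fingers measure 119 mm over their backs; the gripper's body (75 mm by 177 mm) begins 78 mm behind the grasp point.
Start: joints at [1.049, 0.276, 1.505, -0, 1.361, -0.121], TCP at [0.224, 0.529, 0.23] pointing down, gripper open.
Joint ranges: [-2.89, 2.89], [-0.75, 2.08], [0.22, 2.7], [-1.18, 4.32], [0.11, 2.71], [-2.7, 2.7]. Speed limits (rad/s): [2.57, 2.57, 3.14, 3.14, 3.14, 3.14].

## Interface

Orientations are given as a unit quaternion [w, x, y, z].
In Python, from plant import r, gripper_to, inverse_kinematics, vision, models, telemetry gives the robot as it stands. Calls block until the motion is done:
- r.move_to(position, orientation): joint-space move of the TCP to a pose.
- r.move_l(position, rot=None, vel=0.15, guard=None): straight line of the TCP; rot=None keeps the orientation; vel is the mean speed in m/s. With guard (N) it stops when the force on the tool has changed by that much, and returns True; else False.
- r.movej(angles): joint-space move.
- gripper_to(opening, f_grip=None): finger opening in m; f_grip is the grip in N (None keeps the last); returns when the fingers have stopped.
- r.hold(seconds).
- inverse_kinematics(position, orientation): joint angles nearest the present ones, or None.
- vision.snapshot(name): name is "side" or "top"; returns the picture (480x640x3 uint8, red, green, blue); there is no depth.
- vision.get_calibration(name): a dict with "fx", "fy", "cx", "cy" (pixels), "D" ([k1, k2, p1, p2, k3] as OpenCV has them; the pictures are not rectified), "position" and "orientation" of the camera in the world. Camera axes: x right, y down, z forward; pixel columns grow to the right and rows downward; lengths in m; the calibration is good to about 2 mm. A picture is of the moment at which its call begins. get_calibration takes no time and is no camera call.
A pose or a line that the arm cannot do raises r.PlanningError and nothing moves.
- r.sign_off(): hands the job in; it is judged then, once.
Trained networks look in the newest picture that a camera, given by its name, has taken for a name from the list of things; names that differ only in an ending like _2 or _b are one class to them, and where a whole thing is asked for, a point or a joint stands for the part that bears it (a point fixed in the world has none). Each returns a list of dicts, best first, with "score" (0 to 1); they miss things now and then, are a little off and sometimes report something else, mostly with a low value. They report only what shows in the picture. A call takes as long as a camera call. They do not tell look-alikes from the thing itself.
- models.boxes_of(thing, camera): "at" ([x, y, z] in m, in world coordinates, good to about 4 mm: the middle of the surface that is visible of it).
- models.regions_of(thing, camera): "pixels" (480x640 bool, what is visible of it).
- models.mark_of(thing, camera): "at" ([x, y, z] in m, in world coordinates, good to about 4 mm: a listed point, or the origin of a listed thing).
Readings, each from a call of its own:
- telemetry.current_t(): time.
- telemetry.current_joints(): joint angles.
- telemetry.current_dq(): joint speeds.
- telemetry.current_joint_efforts(): joint torques, N m.
- telemetry.current_ee_pos(): TCP position.
- telemetry.current_tool_rot(): TCP orientation.
- telemetry.current_wrist_force(): force on the tool from outside, world axes, zero at the start.
- telemetry.current_torque(): the same for the moment, N m.
- telemetry.current_opening(): finger opening in m.
- telemetry.current_finger_force(): force on a finger pad.
Only numpy, scipy, OpenCV 4.12 (cv2) and the standard library are available. Lean on these libraries where they do the work, as an engineer would, in place of code of your own. Each camera call takes 0.05 s, during which the arm holds its last target. There are 200 camera calls.

## Task

Shut the iris valve by turning the slim blue ring clockwise (seen from above) until you feel its stop, and nip it up against the stop to about 0.5 N m, never beyond 0.8, without touching the fixed grey ring under it or the fixed metal ring above it. Then lower the red lockout cover gently over the rings, centred and level on the valve's wide shoulder, and let go, leaving the small parts lying around where they are.

Things in the scene. Friction and masses are not known exactly. Their poses are not given: they have to be found in the camera images.
- valve: Iris throttle valve screwed to the bench, fixed. Origin: on its vertical axis, at the bench. From below: foot plate 100x90x8 mm; barrel with a brass port to either side along its y axis (60 mm from the axis, up to z = 37 mm); aluminium shoulder, radius 48 mm, top at z = 44 mm; then three rings on the axis: grey, blue, metal.
- lower_ring: Fixed grey ring with white scale strokes, radius 30 mm, z = 44 to 58 mm above the bench, part of the valve. Its own origin is the valve's origin. Must not be touched (touch above 3 N fails).
- ring: Slim blue knurled ring, 60 mm across, 12 mm high, 62 to 74 mm above the bench, 4 mm clear of the grey ring below. Origin: its centre, on the valve's axis, 68 mm up; white stroke toward its own -x. It only turns about the vertical; clockwise from above shuts. Friction holds it with 0.1 N m. After 0.2 to 1.3 rad (unseen, different each time) it meets the sprung stop described at stop_axis.
- upper_ring: Fixed aluminium ring with a round window, radius 21 mm, 76 to 86 mm above the bench, the top of the valve. Origin: the valve's origin. Its heading says nothing about the stop. It carries the hidden stop: the blue ring's force on it is the stop's moment divided by 16 mm. Must not be touched (above 3 N fails).
- cover: Loose red lockout cover, an upside-down cup, 80 to 170 g. Outer radius 43 mm, inner 38, inside height 48, top at 53 mm; on top a round knob, radius 13 mm, 58 to 82 mm above the rim, on a thinner neck. Origin: centre of the rim at its underside; z up. Fully on, the rim stands on the valve's shoulder 44 mm above the bench, hiding all three rings.
- gauge: Loose round pressure gauge lying face up, 88x63x24 mm, bystander; origin under its centre.
- plug: Loose brass pipe plug standing on its hex, 41x35x31 mm, bystander; origin under its centre.
- stop_axis (a point): Point on the axis, 68 mm above the bench. The hidden stop round it is a spring, 10 N m per rad of further turning. Ring friction (0.1 N m) adds to what you feel while turning; at rest after a small spring-back it may take off as much. Nipped up: at least 0.3 N m on the stop for 0.2 s; overtightened: above 0.8 N m on it. Let go, the ring springs back a little; friction keeps it resting on the stop.
There are look-alikes about, which are no part of the job. There is more than one size of the cover; the job needs the smaller.

How it is judged:
By the outcome, as a careful person would: the job done as asked, in the order asked, and still so for the second after the job is handed in, with the robot touching nothing.
It also fails if it takes over 70 s, if anything falls off the work surface, if the arm or the gripper's body presses on something with over 40 N, if the wrist force passes 120 N, or if a joint passes its speed limit or range.

## Working session

There is one attempt and no reset: what is moved stays moved. The work goes in short steps, each a Python script; the robot and the scene stay as the last script left them, time stands still between calls to the robot, and variables do not carry over. Pictures are saved under pics/ and viewed, at most 10 in all, crops included, and the job is handed in when it is done.

```bash
mkdir -p pics; ls; python3 - <<'E'
from plant import r, gripper_to, inverse_kinematics, vision, models, telemetry as t
import cv2, numpy as np
for c in ("top","side"):
    im=vision.snapshot(c); cv2.imwrite(f"pics/{c}0.png",im[:,:,::-1])
    k=vision.get_calibration(c); print(c,{a:np.round(b,3).tolist() for a,b in k.items()})
    for n in ("valve","ring","upper_ring","cover","gauge","plug"):
        for f in (models.boxes_of,models.mark_of):
            print(n,f.__name__,[(np.round(d["at"],3).tolist(),round(d["score"],2)) for d in f(n,c)])
print(t.current_t(),t.current_tool_rot(),r.nose_length)
E
```

```text
pics
top {'fx': 479.653, 'fy': 479.653, 'cx': 321.095, 'cy': 240.917, 'D': [-0.053, 0.0, 0.0, 0.0, 0.0], 'position': [0.356, -0.053, 0.93], 'orientation': [0.062, -0.693, 0.715, -0.06]}
valve call [([0.476, 0.046, 0.045], 0.89)]
valve call [([0.481, 0.054, -0.0], 0.67)]
ring call [([0.472, 0.048, 0.078], 0.84)]
ring call [([0.477, 0.055, 0.073], 0.61)]
upper_ring call [([0.478, 0.049, 0.092], 0.87)]
upper_ring call [([0.476, 0.048, 0.004], 0.63), ([0.57, -0.27, -0.0], 0.61)]
cover call [([0.56, -0.264, 0.051], 0.89), ([0.498, -0.123, 0.07], 0.79)]
cover call [([0.501, -0.121, 0.004], 0.69), ([0.568, -0.272, -0.002], 0.62)]
gauge call [([0.396, 0.131, 0.025], 0.82), ([0.476, 0.046, 0.044], 0.53), ([0.479, 0.05, 0.089], 0.18)]
gauge call [([0.389, 0.136, 0.004], 0.91), ([0.474, 0.054, 0.005], 0.58)]
plug call [([0.64, -0.185, 0.027], 0.86)]
plug call [([0.649, -0.185, -0.006], 0.74)]
side {'fx': 475.272, 'fy': 475.272, 'cx': 324.811, 'cy': 235.348, 'D': [0.018, 0.0, 0.0, 0.0, 0.0], 'position': [0.48, -0.809, 0.631], 'orientation': [-0.446, 0.894, -0.026, 0.019]}
valve call [([0.477, 0.031, 0.045], 0.97), ([0.568, -0.289, 0.053], 0.19)]
valve call [([0.48, 0.056, 0.003], 0.61)]
ring call [([0.479, 0.031, 0.073], 0.84)]
ring call [([0.478, 0.051, 0.066], 0.51)]
upper_ring call [([0.477, 0.041, 0.083], 0.65)]
upper_ring call [([0.483, 0.06, 0.004], 0.23)]
cover call [([0.496, -0.155, 0.066], 0.59), ([0.397, 0.127, 0.024], 0.58), ([0.477, 0.03, 0.072], 0.3)]
cover call [([0.498, -0.125, -0.002], 0.69), ([0.572, -0.269, 0.004], 0.63), ([0.652, -0.183, -0.0], 0.45)]
gauge call []
gauge call [([0.391, 0.137, 0.001], 0.79)]
plug call [([0.647, -0.191, 0.025], 0.6), ([0.397, 0.13, 0.024], 0.42)]
plug call [([0.648, -0.182, -0.002], 0.8)]
1.3 [-8.24988818e-07  1.99082825e-01  9.79982668e-01  1.15005293e-05] 0.025
```

View pics/top0.png

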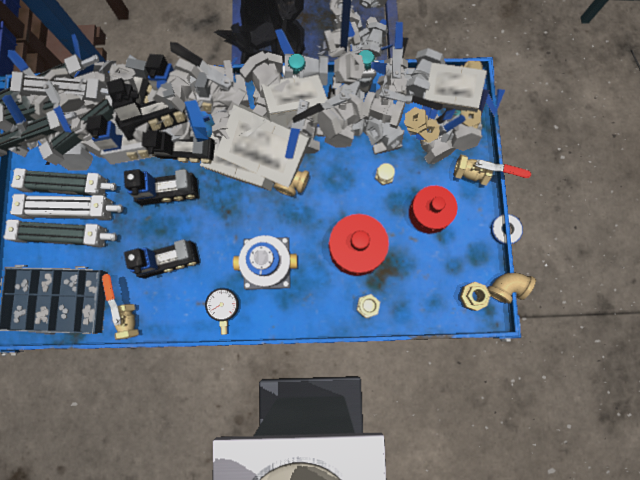

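View pics/side0.png

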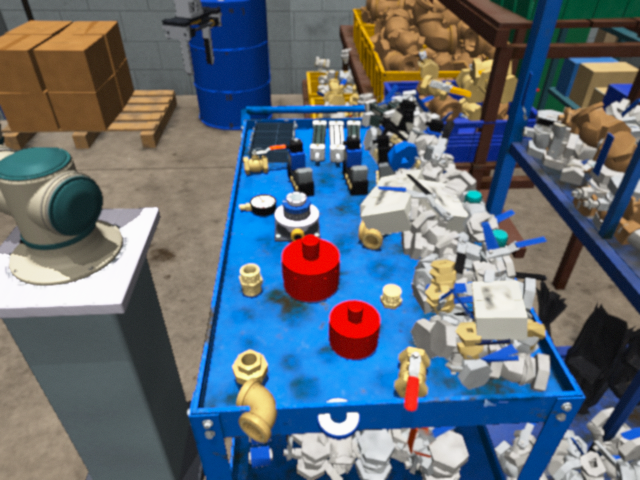

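The red covers are at top (359,243) and top (434,208). The second looks smaller, so I'm checking its size while fitting both positions.

```bash
cat > h.py <<'E'
from plant import r, gripper_to, inverse_kinematics, vision, models, telemetry as t
import cv2, numpy as np
from scipy.spatial.transform import Rotation as R
from scipy.optimize import minimize
def q2R(q): return R.from_quat(q,scalar_first=True)
def down(yaw): # tool z down; y (closing line) at heading yaw+90deg
    return (R.from_euler('z',yaw)*R.from_euler('x',np.pi)).as_quat(scalar_first=True)
def proj(P,c):
    k=vision.get_calibration(c); M=q2R(k["orientation"]).inv()
    K=np.array([[k["fx"],0,k["cx"]],[0,k["fy"],k["cy"]],[0,0,1.]])
    return cv2.projectPoints(np.asarray(P,float),M.as_rotvec(),-M.apply(k["position"]),K,np.array(k["D"]))[0][:,0]
A=np.linspace(0,2*np.pi,48)
def ring(x,y,z,rad): return np.c_[x+rad*np.cos(A),y+rad*np.sin(A),0*A+z]
def sil(x,y,parts,c):
    m=np.zeros((480*4,640*4),np.uint8)
    for (z0,z1,rad) in parts:
        h=cv2.convexHull(proj(np.r_[ring(x,y,z0,rad),ring(x,y,z1,rad)],c).astype(np.float32))
        cv2.fillPoly(m,[np.round((h+.5)*4).astype(int)],1)
    return cv2.resize(m.astype(np.float32),(640,480),interpolation=cv2.INTER_AREA)
def fit(masks,parts,x0,free=False):
    """masks {cam:mask}; fit x,y (and radius scale) of stacked cylinders"""
    def f(p):
        s=p[2]*20 if free else 1
        return sum(np.abs(sil(p[0],p[1],[(a,b,q*s) for a,b,q in parts],c)-m).sum() for c,m in masks.items())/sum(m.sum() for m in masks.values())
    x=np.r_[x0,.05] if free else np.array(x0)
    o=minimize(f,x,method='Nelder-Mead',options=dict(initial_simplex=np.vstack([x]+[x+d for d in .008*np.eye(len(x))]),xatol=1e-4,fatol=1e-5))
    return o.x,o.fun
def redmask(im,x,y,c,rad=60):
    i=im.astype(int); m=((i[...,0]>90)&(i[...,0]>2.2*i[...,1])&(i[...,0]>2.2*i[...,2])).astype(np.uint8)
    n,l=cv2.connectedComponents(m); u=proj([[x,y,.03]],c)[0].round().astype(int)
    return (l==l[u[1],u[0]]).astype(np.float32)
COV=[(0,.053,.043),(.053,.058,.008),(.058,.082,.013)]
E
python3 - <<'E'
from h import *
for x0 in ((.568,-.27),(.5,-.122)):
    for cs in (("top",),("side",)):
        ms={c:redmask(cv2.imread(f"pics/{c}0.png")[:,:,::-1],*x0,c) for c in cs}
        print(x0,cs,[int(m.sum()) for m in ms.values()],*fit(ms,COV,x0),*fit(ms,COV,x0,True))
for c in ("top","side"):
    vision.snapshot(c)
    g=models.regions_of("upper_ring",c); b=models.regions_of("ring",c)
    for n,d,parts in (("up",g,[(.076,.086,.021)]),("ring",b,[(.062,.074,.030)])):
        for e in d[:2]:
            m=e["pixels"].astype(np.float32)
            if n=="ring":
                cs,_=cv2.findContours(m.astype(np.uint8),0,2); h=cv2.convexHull(np.vstack(cs)); m=cv2.fillPoly(np.zeros((480,640),np.uint8),[h],1).astype(np.float32)
            print(n,c,e["score"],m.sum(),*fit({c:m},parts,(.478,.052)))
im=cv2.imread("pics/top0.png")
a=cv2.resize(im[180:300,210:310],None,fx=4,fy=4,interpolation=cv2.INTER_CUBIC)
b=cv2.resize(im[180:300,380:480],None,fx=4,fy=4,interpolation=cv2.INTER_CUBIC)
cv2.imwrite("pics/crop1.png",np.hstack([a,b]))
E
```

```text
(0.568, -0.27) ('top',) [302819] [0.14070242 0.48980739] 0.9914014339447021 [-0.79733333 -0.03533333  1.92466667] 0.014467388391494751
(0.568, -0.27) ('side',) [2391] [ 0.56878102 -0.2676958 ] 0.12097448855638504 [ 0.56854967 -0.27074246  0.04637854] 0.027577374130487442
(0.5, -0.122) ('top',) [2696] [ 0.50895175 -0.12768806] 0.34143173694610596 [ 0.50527043 -0.12313333  0.06197223] 0.04534495621919632
(0.5, -0.122) ('side',) [3069] [ 0.49959809 -0.13048306] 0.33101174235343933 [ 0.50184805 -0.11000495  0.06550468] 0.12445014715194702
up top 0.63 422.0 [0.47836906 0.05426788] 0.09300947934389114
ring top 0.74 930.0 [0.4791162 0.0538203] 0.055443547666072845
ring top 0.64 1111.0 [ 1.239   -0.19075] 1.0
up side 0.53 231.0 [0.47865805 0.05363799] 0.09388528019189835
ring side 0.78 380.0 [0.47652173 0.04982708] 0.25328946113586426
```

View pics/crop1.png

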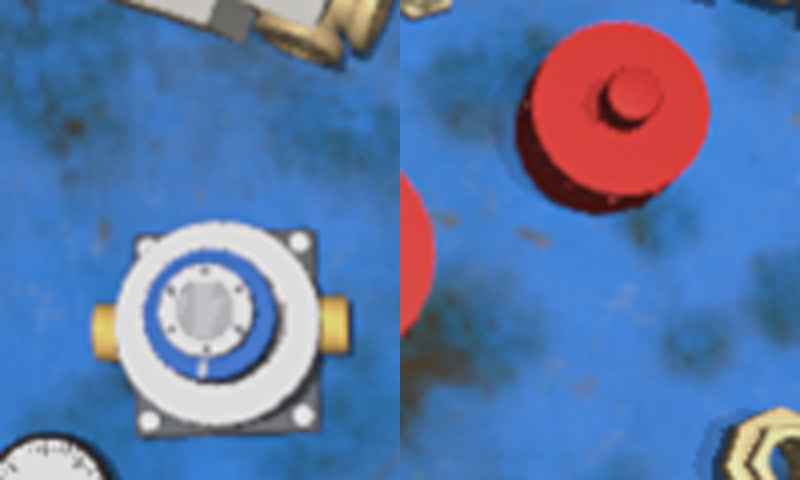

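The crop shows the small cover at top (434,208) with its knob. The side fit gives it about 0.93x the described size, while the one at (359,243) comes out about 1.25x, so the small one is the one to use. The valve is at (263,260) with its white stroke toward the robot, and its axis is at about (0.4785, 0.054). Next I grip the ring.

```bash
python3 - <<'E'
from h import *
V=(.4785,.054)
best=None
for y0 in np.arange(-3.2,3.2,.1):
    js=[inverse_kinematics([*V,.0855],down(y)) for y in (y0,y0-.7,y0-1.45)]
    if any(j is None for j in js): continue
    m=max(abs(j[5]) for j in js)
    mono=abs(abs(js[2][5]-js[0][5])-1.45)
    if mono<.1 and (best is None or m<best[0]): best=(m,y0,js)
print(best[0],best[1],[np.round(j,2).tolist() for j in best[2]])
y0=best[1]
r.move_to([*V,.15],down(y0)); gripper_to(.085,5)
r.move_l([*V,.0858],vel=.08,guard=4)
f0=np.array(t.current_wrist_force()); print("pos",t.current_ee_pos(),f0,t.current_torque())
gripper_to(.05,4)
print("open",t.current_opening(),t.current_finger_force(),np.array(t.current_wrist_force())-f0,t.current_torque(),t.current_t())
R_=q2R(t.current_tool_rot()); print("closing axis",R_.apply([0,1,0]))
E
```

```text
0.7614518455213855 2.300000000000005 [[-0.03, 0.27, 1.92, 0.0, 0.95, -0.76], [-0.03, 0.27, 1.92, -0.0, 0.95, -0.06], [-0.03, 0.27, 1.92, -0.0, 0.95, 0.69]]
pos [0.47892924 0.05399212 0.08615226] [-0.72107449 -0.69505764  0.09565454] [0.01724465 0.0467173  0.02587214]
open 0.05972438887339679 4.000177010893822 [-1.00768174 -1.78697495  2.49648992] [-0.59774423  0.41681344  0.05944012] 5.4083
closing axis [ 0.74534514  0.6666769  -0.00159401]
```

```bash
python3 - <<'E'
from h import *
c=q2R(t.current_tool_rot()).apply([0,1,0])
p=np.array(t.current_ee_pos())
def w(): return np.mean([np.r_[t.current_wrist_force(),t.current_torque()] for _ in range(5)],0)
for s in (-.001,-.001):
    p=p+s*c; r.move_l(p,vel=.02); r.hold(.1); f=w(); print(s,np.round(f,2),"along",round(float(f[:3]@c),2),t.current_opening(),t.current_ee_pos())
gripper_to(.05,40); f=w(); print("40N",np.round(f,2),round(float(f[:3]@c),2),t.current_finger_force(),t.current_t())
E
```

```text
-0.001 [ 2.36  3.27 -0.59  0.34 -0.2   0.02] along 3.94 0.059660211616381395 [0.47779249 0.053304   0.0859852 ]
-0.001 [ 4.1   4.43 -3.72  0.8  -0.53  0.03] along 6.02 0.05967226652522823 [0.47775355 0.05325662 0.08595194]
40N [ 3.17  4.21 -2.9   0.83 -0.55  0.03] 5.18 39.99892294406891 6.325
```

```bash
python3 - <<'E'
from h import *
V=[.4786,.0537,.0858]
def w(): return np.mean([np.r_[t.current_wrist_force(),t.current_torque()] for _ in range(4)],0)
r.move_l(V,vel=.03); r.hold(.1); print(np.round(w(),2),t.current_ee_pos())
y=2.3; b=w()[5]; log=[]; mz=0
while y>2.3-1.42:
    st=.04 if abs(mz)<.2 else .01
    y-=st; r.move_l(V,rot=down(y),vel=.05); r.hold(.04)
    f=w(); mz=f[5]-b; log.append((round(2.3-y,2),round(mz,3),round(float(np.linalg.norm(f[:3])),1)))
    if abs(mz)>.36: break
print(log,t.current_t())
Rn=q2R(t.current_tool_rot()); print("yaw err",(Rn*q2R(down(y)).inv()).as_rotvec(),t.current_opening(),y,np.round(f,2),b)
E
```

```text
[-2.9  -0.8   3.24 -0.13  0.44 -0.06] [0.47791698 0.05343388 0.08588097]
[(0.04, np.float64(-0.055), 6.4), (0.08, np.float64(-0.048), 6.8), (0.12, np.float64(-0.002), 6.0), (0.16, np.float64(-0.039), 7.7), (0.2, np.float64(-0.041), 6.5), (0.24, np.float64(-0.052), 7.7), (0.28, np.float64(-0.064), 7.0), (0.32, np.float64(-0.042), 6.0), (0.36, np.float64(-0.055), 7.4), (0.4, np.float64(-0.035), 6.4), (0.44, np.float64(-0.076), 6.7), (0.48, np.float64(-0.056), 7.7), (0.52, np.float64(-0.061), 7.1), (0.56, np.float64(-0.081), 6.8), (0.6, np.float64(-0.026), 7.0), (0.64, np.float64(0.074), 8.2), (0.68, np.float64(0.117), 8.0), (0.72, np.float64(0.235), 8.2), (0.73, np.float64(0.322), 8.2), (0.74, np.float64(0.336), 8.1), (0.75, np.float64(0.447), 8.0)] 12.8
yaw err [-0.00124732  0.0022392   0.0027156 ] 0.05917746428087697 1.5499999999999992 [-4.65 -1.48  6.32 -0.39  0.76  0.39] -0.05638113010948308
```

```bash
python3 - <<'E'
from h import *
V=[.4786,.0537,.0858]
def w(n=10): return np.mean([np.r_[t.current_wrist_force(),t.current_torque()] for _ in range(n)],0)
y=1.55; r.hold(.1); print(np.round(w(),3))
for i in range(4):
    if w()[5]>.45: break
    y-=.01; r.move_l(V,rot=down(y),vel=.05); r.hold(.1); print(round(y,3),np.round(w(),3))
r.hold(.4); print(np.round(w(),3),t.current_opening(),t.current_t())
E
```

```text
[-4.242 -2.047  6.197 -0.396  0.843  0.358]
1.54 [-4.58  -1.397  5.848 -0.396  0.85   0.361]
1.53 [-4.029 -1.591  6.362 -0.373  0.815  0.425]
1.52 [-4.702 -1.085  6.239 -0.393  0.856  0.453]
[-4.401 -2.209  6.062 -0.384  0.817  0.456] 0.05928399301698455 14.35
```

```bash
python3 - <<'E'
from h import *
gripper_to(.082); r.hold(.1)
print("free",np.round(np.mean([np.r_[t.current_wrist_force(),t.current_torque()] for _ in range(10)],0),3))
p=t.current_ee_pos(); r.move_l([p[0],p[1],.18],vel=.2)
C=[.5685,-.2695]
q=[(inverse_kinematics([*C,.2],down(y)),y) for y in np.arange(-3.1,3.2,.1)]
r.move_to([.5,-.1,.27],down(1.5)); print(t.current_t())
for c in ("top","side"):
    im=vision.snapshot(c); cv2.imwrite(f"pics/{c}1.png",im[:,:,::-1])
    d=models.regions_of("cover",c)
    for e in d:
        print(c,e["score"],*fit({c:e["pixels"].astype(np.float32)},COV,C))
im=cv2.imread("pics/top1.png"); a=cv2.imread("pics/top0.png")
f=lambda i: cv2.resize(i[215:295,220:310],None,fx=4,fy=4,interpolation=cv2.INTER_CUBIC)
cv2.imwrite("pics/crop2.png",np.hstack([f(a),f(im)]))
E
```

```text
free [ 0.502 -0.694  0.828 -0.026  0.045  0.013]
16.3917
top 0.84 [ 0.56903413 -0.26898894] 4.053736686706543
top 0.57 [ 0.77961977 -0.06283312] 15.32958984375
side 0.95 [ 0.56810486 -0.26932111] 0.05389616638422012
side 0.72 [ 0.50181196 -0.13371111] 0.3712606728076935
```

View pics/crop2.png

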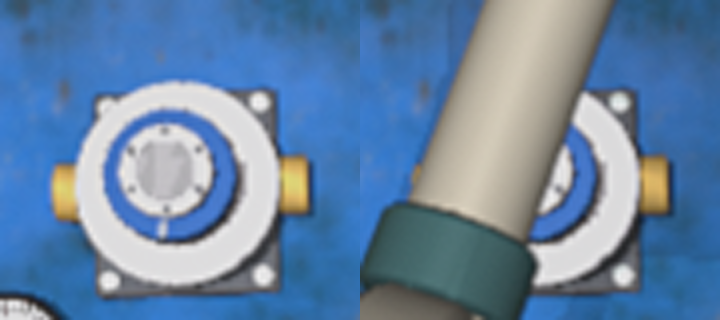

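```bash
python3 - <<'E'
from h import *
C=[.5687,-.2692]
best=None
for y in np.arange(-3.1,3.2,.1):
    a=inverse_kinematics([*C,.1],down(y)); b=inverse_kinematics([.4786,.0537,.14],down(y))
    if a is None or b is None: continue
    m=max(abs(a[5]),abs(b[5]),abs(a[0]-b[0]))
    if best is None or m<best[0]: best=(m,y,a,b)
print(best); y=best[1]
r.move_to([*C,.17],down(y)); print(t.current_t(),y)
im=vision.snapshot("top"); cv2.imwrite("pics/top2.png",im[:,:,::-1])
cv2.imwrite("pics/crop3.png",cv2.resize(im[215:295,220:310,::-1],None,fx=6,fy=6,interpolation=cv2.INTER_CUBIC))
E
```

```text
(np.float64(0.5197633692518746), np.float64(1.1000000000000036), array([-5.52633910e-01,  4.48907825e-01,  1.57536192e+00, -4.44089210e-16,
        1.11732291e+00, -8.18375834e-02]), array([-3.28705409e-02,  2.08854232e-01,  1.84035560e+00, -4.44089210e-16,
        1.09238282e+00,  4.37925786e-01]))
17.4333 1.1000000000000036
```

View pics/crop3.png

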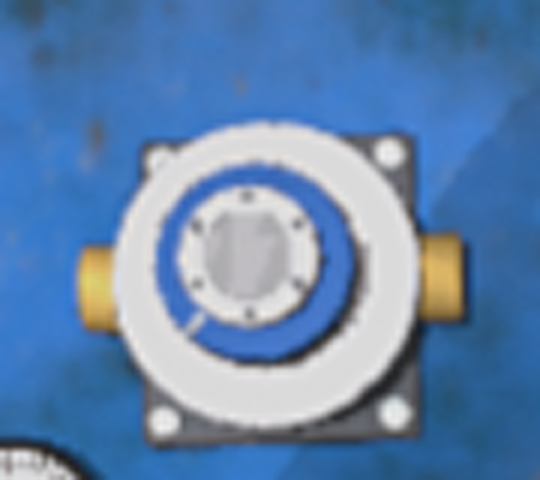

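The ring's stroke moved clockwise from about 6 to 7:30, so the ring went with the gripper. The static felt moment was 0.44 ± 0.1 N m, so it is nipped up. Next is the cover, squeezed on two axes to centre its knob in the gripper.

```bash
python3 - <<'E'
from h import *
C=[.5687,-.2692]; y=1.1
gripper_to(.06,6)
r.move_to([*C,.13],down(y+1.5708))
g=r.move_l([*C,.083],vel=.08,guard=4); print("guard",g)
gripper_to(.02,5); print("o1",t.current_opening(),t.current_finger_force(),t.current_wrist_force()); gripper_to(.05)
r.move_l([*C,.083],rot=down(y),vel=.05); print(t.current_ee_pos(),t.current_t())
gripper_to(.02,20); print("o2",t.current_opening(),t.current_finger_force(),t.current_wrist_force())
z0=np.array(t.current_wrist_force())
r.move_l([*C,.11],vel=.08); r.hold(.1); print("lift",t.current_wrist_force(),t.current_opening())
r.move_l([*C,.26],vel=.2); print(t.current_ee_pos(),t.current_t())
for c in ("top","side"): cv2.imwrite(f"pics/{c}3.png",vision.snapshot(c)[:,:,::-1])
E
```

```text
guard False
o1 0.02623883378356452 5.000049322843552 [-0.3201123  -0.70434755  0.94299561]
[ 0.56869026 -0.2691844   0.08299797] 23.1
o2 0.02568630661138392 19.999965727329254 [ 1.0060979  -0.47168479 -0.19895308]
lift [-0.24169083  0.52161571 -2.08779631] 0.025184605266102483
[ 0.56798763 -0.26878856  0.25851923] 25.0917
```

View pics/side3.png

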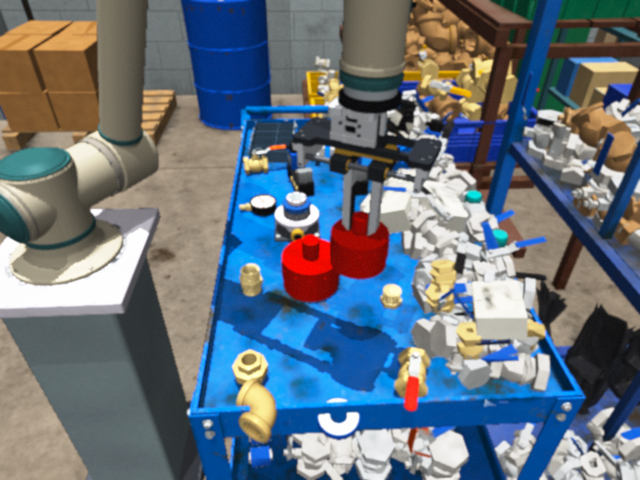

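```bash
python3 - <<'E'
from h import *
V=np.array([.4786,.0537]); y=1.1
r.move_l([*V,.26],rot=down(y),vel=.2); r.hold(.2)
r.move_l([*V,.19],vel=.15); r.hold(.2)
e=np.array(t.current_ee_pos()); print(e,t.current_t(),q2R(t.current_tool_rot()).apply([0,0,1]))
T=V+(V-e[:2])
for c in ("top","side"): cv2.imwrite(f"pics/{c}4.png",vision.snapshot(c)[:,:,::-1])
r.move_l([*T,.137],vel=.06); r.hold(.2); print(t.current_ee_pos(),t.current_wrist_force())
g=r.move_l([*T,.125],vel=.012,guard=3); print("contact",g,t.current_ee_pos(),t.current_wrist_force(),t.current_torque(),t.current_t())
for c in ("top","side"): cv2.imwrite(f"pics/{c}5.png",vision.snapshot(c)[:,:,::-1])
E
```

```text
[0.47942997 0.05368208 0.19110693] 28.0333 [ 2.37378316e-03 -7.14231529e-05 -9.99997180e-01]
[0.47803076 0.0537026  0.13737615] [-0.98203352 -0.97242035 -1.83189526]
contact True [0.47771375 0.05368567 0.12690946] [-0.55383149  1.47883676  3.49517955] [ 0.03280964  0.08697338 -0.01348493] 30.1583
```

View pics/side5.png

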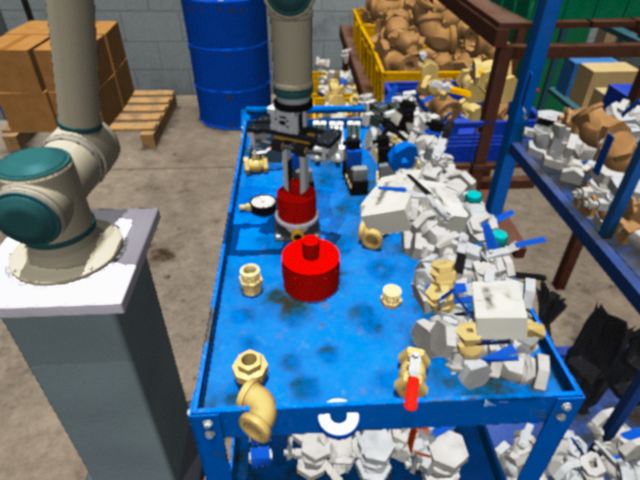

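```bash
python3 - <<'E'
from h import *
gripper_to(.05,5); r.hold(.2)
p=t.current_ee_pos(); r.move_l([p[0],p[1],.25],vel=.12)
r.move_to([.4,-.2,.3],down(1.1)); print(t.current_t())
P=[(.044,.097,.043),(.097,.102,.008),(.102,.126,.013)]
ims=[]
for c in ("top","side"):
    im=vision.snapshot(c); cv2.imwrite(f"pics/{c}6.png",im[:,:,::-1])
    for e in models.regions_of("cover",c): 
        v=np.argwhere(e["pixels"]).mean(0)
        if np.linalg.norm(v[::-1]-proj([[.478,.054,.08]],c)[0])<25: print(c,e["score"],*fit({c:e["pixels"].astype(np.float32)},P,(.478,.054)))
    u=proj([[.478,.054,.07]],c)[0].astype(int)
    ims.append(cv2.resize(im[u[1]-45:u[1]+45,u[0]-45:u[0]+45,::-1],(400,400),interpolation=cv2.INTER_CUBIC))
cv2.imwrite("pics/crop6.png",np.hstack(ims))
E
```

```text
33.275
top 0.67 [0.47904093 0.05413229] 0.02672392502427101
side 0.92 [0.47700632 0.05585005] 0.09257812798023224
```

View pics/crop6.png

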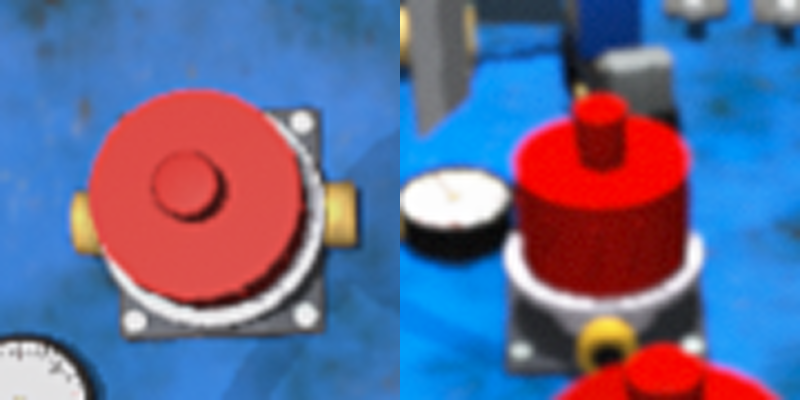

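The cover sits level on the shoulder, centred within about 1 mm (top fit 0.4790, 0.0541), and the arm is clear of everything.

```bash
python3 -c "
from plant import r
print(r.sign_off())"
```

```text
the job is handed in; nothing more can be done
None
```

I turned the blue ring clockwise onto its stop and nipped it up to about 0.45 N m (0.34–0.54 allowing for friction), then set the small red cover level on the shoulder, about 1 mm off centre by the top camera, and handed in at about 33 s of the 70 s.

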